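Clear the lid of a vessel case and hold it open

TASK

Using the scraper block, not the fingers, sweep the three ceramic chips off the closed lid of the vessel case into the metal tray beside it, then stand the scraper upright on the bench and let go of it. Only then raise the lid and hold it open at 55 degrees from closed; the lid falls shut by itself, so finish while still holding it there. Leave the sleeve, the plug and the liner where they are.

Things in the scene. Friction and masses are not known exactly. Their poses are not given: they have to be found in the camera images.
- case: White storage box fixed to the bench, 180 (its x) x 210 (y) x 85 mm high. Origin: centre of its underside. Its x points from the handle side to the hinge side, z up. Closed, its lid is a flat bare grey plate 190 (x) x 260 (y) x 6 mm, centred over the case, its top 91 mm above the bench, overhanging 25 mm at each y end. White vessels stay inside.
- lid (a joint): Hinge angle of the case's lid in rad: 0 closed (lid level), grows as the bar handle side is raised; 55 degrees is 0.960. Range 0 to 1.9. The hinge is free: below 90 degrees the lid (about 0.45 kg, varies) falls shut when let go.
- lid_bar (a point): Middle of the lid's bar handle: round steel bar 12 mm thick, 110 mm long, along the case's y, on two arms 48 mm in front of the lid's edge at the case's -x side; clear gap from bar to lid edge 42 mm. Closed, its axis is 89 mm above the bench. It swings with the lid at 238 mm from the hinge; being round, it can turn between finger pads.
- lid_hinge (a point): Middle of the hinge axis, which is parallel to the case's y; 95 mm along the case's +x from its centre and 85 mm above the bench.
- tray: Open aluminium tray fixed on the bench at one y end of the case (either end), 260 (x) x 170 (y) x 40 mm high, walls and floor 5 mm, axes about parallel to the case's. Origin: centre of its underside, about 200 mm from the case's. Its near wall is below the lid's overhang, so chips pushed over that end drop into it.
- scraper: Loose scraper block (0.22 kg) standing on the bench at the case's end away from the tray. Black foot 150 (its x) x 30 (y) x 40 mm high, flat on all sides; on top, centred, a wooden grip 90 (x) x 24 (y) mm, from 40 to 115 mm above the underside, to be gripped across its y. Origin: centre of the underside, z up.
- sleeve: Bystander: loose upright ceramic tube, 60 mm across, 130 mm tall. Origin: centre of its underside.
- plug: Bystander: loose white stepped disc, 52 mm across, 26 mm tall. Origin: centre of its underside.
- liner: Bystander: loose white upright vessel liner with a wider rim, 38 mm across (rim 50 mm), 100 mm tall. Origin: centre of its underside.
- chip0: Loose ceramic chip, beige, stepped, 26 x 18 mm, 11 mm high, 12 g, lying flat on the closed lid, nearest the bar handle of the three. Origin: centre of its underside. Chips lie within 60 mm of the lid's centre in both directions.
- chip1: Loose ceramic chip, beige, stepped, 22 x 20 mm, 12 mm high, 12 g, lying flat on the closed lid, in the middle of the three. Origin: centre of its underside. Chips lie within 60 mm of the lid's centre in both directions.
- chip2: Loose ceramic chip, beige, stepped, 24 x 16 mm, 12 mm high, 12 g, lying flat on the closed lid, nearest the hinge of the three. Origin: centre of its underside. Chips lie within 60 mm of the lid's centre in both directions.
Not all that is in view belongs to the job. Several things have the shape of the scraper; the one meant has the colours described above.

How it is judged:
On the way, in this order (a step that is already met when the one before it is completed fails the run):
1. the scraper block is held by the gripper above the height of the lid (height (world z) of scraper above 0.088 m and (contact force between scraper and the fingers above 0.3 N or contact force between scraper and the arm above 0.3 N)), for 0.1 s.
2. all three chips lie in the tray, the lid still closed (x of chip0 in the frame of tray between -0.13 and 0.13 m and y of chip0 in the frame of tray between -0.085 and 0.085 m and z of each of chip0, chip1, chip2 in the frame of tray below 0.04 m and x of chip1 in the frame of tray between -0.13 and 0.13 m and y of chip1 in the frame of tray between -0.085 and 0.085 m and x of chip2 in the frame of tray between -0.13 and 0.13 m and y of chip2 in the frame of tray between -0.085 and 0.085 m and value of joint lid below 0.06 rad), for 0.1 s.
3. the scraper stands upright on the bench, let go, the lid still closed (height (world z) of scraper below 0.004 m and angle between scraper's own z axis and vertical below 0.15 rad and not (contact force between scraper and the fingers above 0.3 N or contact force between scraper and the arm above 0.3 N) and value of joint lid below 0.06 rad), for 0.1 s.
At the end, for the whole second after the job is handed in: The robot holds the lid still at 55 degrees (50 to 60 pass), touching it with at least 0.3 N, with no loose thing propping it; the three chips lie in the tray, below its rim; the scraper stands upright on the bench (within about 8 degrees), let go (value of joint lid between 0.873 and 1.047 rad and velocity of joint lid between -0.05 and 0.05 rad/s and (contact force between lid and the fingers above 0.3 N or contact force between lid and the arm above 0.3 N) and contact force between lid and scraper below 0.1 N and contact force between lid and sleeve below 0.1 N and contact force between lid and plug below 0.1 N and contact force between lid and liner below 0.1 N and x of chip0 in the frame of tray between -0.13 and 0.13 m and y of chip0 in the frame of tray between -0.085 and 0.085 m and z of each of chip0, chip1, chip2 in the frame of tray below 0.04 m and x of chip1 in the frame of tray between -0.13 and 0.13 m and y of chip1 in the frame of tray between -0.085 and 0.085 m and x of chip2 in the frame of tray between -0.13 and 0.13 m and y of chip2 in the frame of tray between -0.085 and 0.085 m and height (world z) of scraper below 0.004 m and angle between scraper's own z axis and vertical below 0.15 rad and not (contact force between scraper and the fingers above 0.3 N or contact force between scraper and the arm above 0.3 N)); the arm keeps its last pose, push and grip.
It fails at once if the robot itself touches a chip ((contact force between chip0 and the fingers above 0.3 N or contact force between chip0 and the arm above 0.3 N) or (contact force between chip1 and the fingers above 0.3 N or contact force between chip1 and the arm above 0.3 N) or (contact force between chip2 and the fingers above 0.3 N or contact force between chip2 and the arm above 0.3 N)).
It fails at once if the lid is raised (more than 0.15 rad) while a chip is not in the tray (value of joint lid above 0.15 rad and not ((x of chip0 in the frame of tray between -0.13 and 0.13 m and y of chip0 in the frame of tray between -0.085 and 0.085 m and z of chip0 in the frame of tray below 0.04 m) and (x of chip1 in the frame of tray between -0.13 and 0.13 m and y of chip1 in the frame of tray between -0.085 and 0.085 m and z of chip1 in the frame of tray below 0.04 m) and (x of chip2 in the frame of tray between -0.13 and 0.13 m and y of chip2 in the frame of tray between -0.085 and 0.085 m and z of chip2 in the frame of tray below 0.04 m))).
It fails at once if a bystander is moved more than 20 mm (distance of any of sleeve, plug, liner from where it was at the start of the episode above 0.02 m).
It also fails if it takes over 64 s, if anything falls off the work surface, if the arm or the gripper's body presses on something with over 40 N, if the wrist force passes 120 N, or if a joint passes its speed limit or range.

ROBOT

A 7-joint arm with a two-finger parallel gripper is mounted at the origin on the work surface. World frame = base frame: x ahead of the robot, y to its left, z up, the work surface at z = 0. Lengths are in m, angles in rad, forces in N, time in s.
With the tool pointing down it reaches from about 0.4 to 0.875 m from the base axis. Payload 4.4 kg.
Tool frame: the origin (TCP) lies midway between the tips of the shut fingers; the grasp point (between the pads) lies 19 mm behind it (env.grip_point_offset is the distance from the TCP to the grasp point, in m); z points along the fingers, y is the line along which they close (so a half turn about z gives the same grasp; the last joint's range is limited). The gripper opens to 85 mm and grips with 20 to 120 N. Pads are 22 mm wide; open, the fingers measure 114 mm over their backs; the gripper's body (76 mm by 85 mm) begins 54 mm behind the grasp point. The pads swing forward as they close: fully open they stand 13 mm farther back than shut.
Start: joints at [1.25, 0.628, 0.038, 1.517, -0.027, 0.996, -0.02], TCP at [0.164, -0.629, 0.231] pointing down, gripper open.
Joint ranges: [-3.06, 3.06], [-0.37, 2.12], [-1.25, 1.32], [0.18, 2.47], [-1.1, 4.24], [0.23, 1.98], [-2.94, 2.94]. Speed limits (rad/s): [2.57, 2.57, 3.14, 3.14, 3.14, 3.14, 3.14].

INTERFACE

Orientations are given as [roll, pitch, yaw] about the fixed x, y, z axes, in that order (R = Rz(yaw) Ry(pitch) Rx(roll)).
In Python, from workcell import sense, vision, env gives the robot as it stands. The module is installed in compiled form; this text tells all that it offers.
- The arm moves only by the shell command python3 -m crank 'ROWS' [FORCE]. ROWS is JSON, one flat list of numbers, 7 for each row, row after row: the opening, from 0 (shut) to 1 (fully open), then the shift along the tool's x, y, z in m, then the turn, a rotation vector about the tool's x, y, z in rad. In form: [grip, x, y, z, ax, ay, az, grip, x, y, z, ax, ay, az, ...]. A call has 1 to 20 rows; each row shifts and turns the commanded pose from where the row before left it, along the tool's axes as they then stand; what a row does not reach is not made up. A row lasts 1/8 s, in which the tool goes at most 62.5 mm and 10.7 degrees, less where a joint would pass 70% of its speed; a pose out of reach is approached as far as the arm can. A call with a gripper value outside its range is refused whole. The fingers move at their own pace and stop on an object; FORCE is the grip in N (left out, the last holds). Time passes only in rows, so rows that do not move let the fingers close. It gives the time, the measured TCP pose, the force, the opening and the grip force at its end, in the units of the state.
- sense(): the state, without advancing time (a new reading comes with each control period).
- vision.capture(name): name is "scene" or "top" or "wrist"; returns a dict with "image" (400x640x3 uint8, red, green, blue), "depth" (400x640 float32, m along the optical axis (not along the pixel's ray), 0 where there is no reading), "mtx" (3x3 intrinsics, pixels), "xyz" and "orientation" of the camera in the world; the wrist camera has in their place "mount" (4x4, takes a point from camera to tool coordinates, whose origin is the TCP and whose axes are the flange's). Camera axes: x right, y down, z forward; pixel columns grow to the right and rows downward; lengths in m; the calibration is good to about 2 mm. A picture is of the moment at which its call begins: read the wrist's pose just before it.
- env.sign_off(): hands the job in; it is judged then, once.
The state is a dict: "clock": time; "qpos": joint angles; "joint_vel": joint speeds; "joint_efforts": joint torques, N m; "tool_pos": TCP position; "ee_rot": TCP orientation; "wrist_force": force on the tool from outside, world axes, zero at the start; "wrist_torque": the same for the moment, N m; "width": finger opening in m; "gripper_force": force on a finger pad.
Only numpy, scipy, OpenCV 4.12 (cv2) and the standard library are available. Lean on these libraries where they do the work, as an engineer would, in place of code of your own. Each camera call takes 0.05 s, during which the arm holds its last target. There are 200 camera calls.

## Working session

There is one attempt and no reset: what is moved stays moved. The work goes in short steps, Python scripts to look and compute and a shell command to move; the robot and the scene stay as the last step left them, time stands still between calls to the robot, and variables do not carry over. Pictures are saved under pics/ and viewed, at most 10 in all, crops included, and the job is handed in when it is done.

```bash
mkdir -p pics
cat > h.py <<'E'
import numpy as np, cv2
from scipy.spatial.transform import Rotation as R
from workcell import sense, vision, env
def cap(n):
    s=sense(); c=vision.capture(n)
    if 'mount' in c:
        T=np.eye(4); T[:3,:3]=R.from_euler('xyz',s['ee_rot']).as_matrix(); T[:3,3]=s['tool_pos']
        c['T']=T@np.array(c['mount'])
    else:
        T=np.eye(4); o=np.array(c['orientation']); T[:3,:3]=o if o.shape==(3,3) else R.from_euler('xyz',o).as_matrix(); T[:3,3]=c['xyz']; c['T']=T
    return c
def ray(c,u,v):
    d=c['T'][:3,:3]@np.linalg.inv(c['mtx'])@np.array([u,v,1.]); return c['T'][:3,3],d
def onz(c,u,v,z):
    o,d=ray(c,u,v); return o+d*(z-o[2])/d[2]
def dep(c,u,v):
    o,d=ray(c,u,v); return o+d*c['depth'][int(v),int(u)]
def cloud(c):
    v,u=np.mgrid[0:400,0:640]; P=np.stack([u,v,np.ones_like(u)],-1)@np.linalg.inv(c['mtx']).T*c['depth'][...,None]
    return P@c['T'][:3,:3].T+c['T'][:3,3]
def save(c,f): cv2.imwrite('pics/'+f,c['image'][...,::-1])
E
python3 - <<'E'
from h import *
for n in('scene','top'):
    c=cap(n); save(c,n+'0.png'); print(n,c['xyz'],c['orientation'],c['mtx'][0])
print(sense())
E
```

```text
scene [1.12056125 0.55140093 0.9426727 ] [-2.39760586  0.01164166  2.29544567] [479.18122647   0.         325.65045408]
top [0.40150021 0.01321604 1.43376452] [-3.02441195e+00 -7.45482327e-04 -1.59910394e+00] [474.93927076   0.         315.67368376]
{'clock': 0.1, 'qpos': array([ 1.25019362,  0.6292527 ,  0.03843183,  1.51826714, -0.02701338,
        0.99629723, -0.02001961]), 'joint_vel': array([-0.00224461,  0.00042431, -0.00166297, -0.00113921,  0.00042423,
        0.00038391, -0.00062906]), 'joint_efforts': array([ 2.46505944e-03, -5.64524388e+01,  1.23043433e+00, -1.93971598e+01,
        1.13411323e-02,  5.39133835e-03,  4.27887051e-05]), 'tool_pos': array([ 0.16373525, -0.62846179,  0.23048168]), 'ee_rot': array([-3.13988549e+00, -1.63994840e-06,  2.54786293e-01]), 'wrist_force': array([-0.67183216, -0.66700106, -0.62628006]), 'wrist_torque': array([-0.02750944,  0.02058015,  0.00590388]), 'gripper_force': 0.0, 'width': 0.08539485946783056}
```

View pics/top0.png

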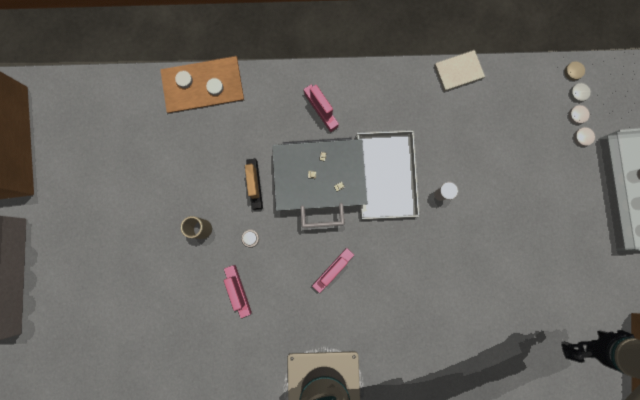

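View pics/scene0.png

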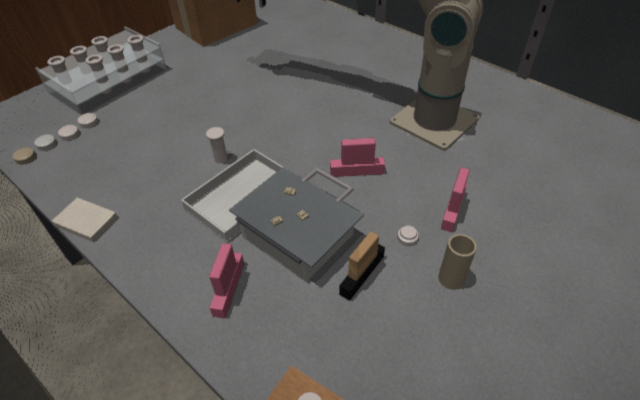

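Top view: the handle side of the case faces the robot, with the lid at (320,175) and the tray to its right (388,177).
Scraper candidates in the top view are black/wood at (254,184), and pink at (321,107), (333,271) and (236,291). The black foot with wooden grip at (254,184), or (362,262) in the scene view, matches the description.
The bystanders are the sleeve (193,229), the plug (250,238) and the liner (448,191).

```bash
cat > m.py <<'E'
from h import *
def tri(c1,p1,c2,p2):
    o1,d1=ray(c1,*p1);o2,d2=ray(c2,*p2)
    t=np.linalg.lstsq(np.c_[d1,-d2],o2-o1,rcond=None)[0]
    a,b=o1+d1*t[0],o2+d2*t[1]; return (a+b)/2,np.linalg.norm(a-b)
def blobs(m,amin):
    n,l,s,ce=cv2.connectedComponentsWithStats(m.astype(np.uint8)); return [(s[i,4],ce[i],l==i) for i in range(1,n) if s[i,4]>=amin]
E
python3 - <<'E'
from m import *
t=cap('top'); s=cap('scene')
def rect(P):
    (c,wh,a)=cv2.minAreaRect(P.astype(np.float32)); return np.round(c,4),np.round(wh,4),round(a,2)
for n,c in(('top',t),('scene',s)):
    X=cloud(c); hsv=cv2.cvtColor(c['image'],cv2.COLOR_RGB2HSV); H,S,V=hsv[...,0].astype(int),hsv[...,1].astype(int),hsv[...,2].astype(int)
    box=(X[...,0]>.35)&(X[...,0]<.95)&(X[...,1]>-.4)&(X[...,1]<.5)&(c['depth']>0)
    wood=box&(S>90)&(H>5)&(H<20)&(X[...,2]>.03)
    for a,ce,m in blobs(wood,30):
        P=X[m]; top=P[P[:,2]>np.percentile(P[:,2],95)-.006]; print(n,'wood',a,ce.round(1),'z95',np.percentile(P[:,2],95).round(4),rect(top[:,:2]))
    lid=box&(abs(X[...,2]-.091)<.008)&(S<60)
    for a,ce,m in blobs(lid,800):
        P=X[m];print(n,'lid',a,ce.round(1),np.median(P[:,2]).round(4),rect(P[:,:2]))
    blk=box&(abs(X[...,2]-.04)<.008)&(V<40)
    for a,ce,m in blobs(blk,60): print(n,'foot',a,ce.round(1),np.median(X[m][:,2]).round(4),rect(X[m][:,:2]))
    chip=box&(X[...,2]>.092)&(X[...,2]<.12)&(V>110)&(S>25)
    for a,ce,m in blobs(chip,8): print(n,'chip',a,ce.round(1),X[m].mean(0).round(4))
    rim=box&(abs(X[...,2]-.04)<.006)&(V>100)
    for a,ce,m in blobs(rim,60): print(n,'rim',a,ce.round(1),rect(X[m][:,:2]))
cr=np.hstack([cv2.resize(t['image'][120:260,170:310],(400,400)),cv2.resize(s['image'][210:310,310:410],(400,400))])
cv2.imwrite('pics/crop1.png',cr[...,::-1])
E
```

```text
top wood 361 [251.6 181. ] z95 0.1195 (array([0.5993, 0.1911]), array([0.0872, 0.0221]), 5.14)
top lid 6265 [318.9 175.9] 0.0917 (array([ 0.5911, -0.0043]), array([0.2521, 0.2609]), 2.12)
top chip 235 [320.9  98.6] [ 0.829  -0.0149  0.1149]
top chip 44 [322.4 155.9] [ 0.6651 -0.0145  0.1009]
top chip 247 [250.  179.6] [0.6004 0.191  0.1152]
top chip 49 [311.4 173.9] [0.614  0.0182 0.0998]
top chip 52 [338.9 186.2] [ 0.5766 -0.0585  0.0994]
top chip 96 [340.1 263.1] [ 0.3614 -0.0539  0.1146]
top rim 98 [331.7 122.2] (array([ 0.7803, -0.045 ]), array([0.0339, 0.0293]), 30.96)
top rim 150 [394.4 139.9] (array([ 0.6868, -0.2066]), array([0.1725, 0.1222]), 89.03)
top rim 175 [396.9 207.4] (array([ 0.5513, -0.2081]), array([0.1284, 0.1708]), 1.5)
top rim 116 [344.7 255.7] (array([ 0.3675, -0.0628]), array([0.03  , 0.0712]), 45.62)
scene wood 854 [363.1 256. ] z95 0.1163 (array([0.6032, 0.19  ]), array([0.0875, 0.0235]), 6.04)
scene lid 7251 [297.1 214.4] 0.091 (array([ 0.5912, -0.0065]), array([0.2542, 0.2631]), 2.0)
scene foot 300 [358.3 274.7] 0.039 (array([0.6036, 0.1911]), array([0.1477, 0.0273]), 6.25)
scene chip 94 [348.  142.2] [ 0.3622 -0.0541  0.1142]
scene chip 60 [289.7 189.9] [ 0.578  -0.0594  0.0987]
scene chip 63 [302.2 214. ] [0.6151 0.0177 0.0992]
scene chip 52 [276.1 219.2] [ 0.667  -0.016   0.1008]
scene chip 346 [363.7 245.9] [0.6031 0.1902 0.1144]
scene chip 385 [219.9 260.5] [ 0.8323 -0.0148  0.1146]
scene rim 431 [222.5 189. ] (array([ 0.6179, -0.2106]), array([0.2621, 0.176 ]), 1.15)
scene rim 135 [339.6 163.8] (array([ 0.3676, -0.0625]), array([0.033 , 0.0765]), 43.31)
scene rim 206 [217.7 301.9] (array([0.879 , 0.0131]), array([0.0382, 0.0311]), 30.43)
```

View pics/crop1.png

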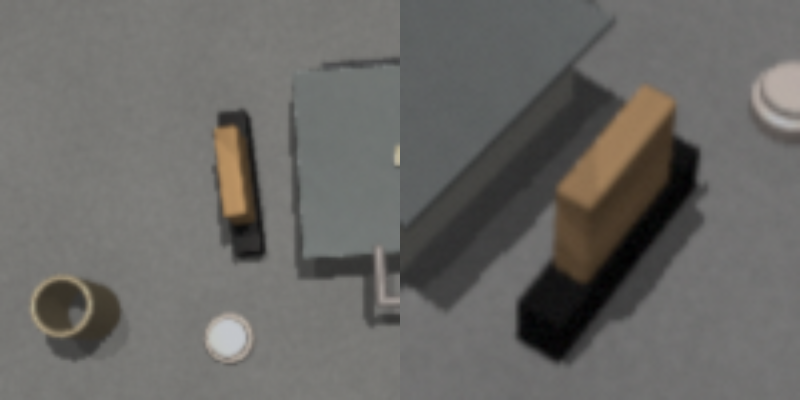

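The crop confirms the black foot with wooden grip. Both views agree to about 4 mm:

| Thing | Position (m) | Other |
|---|---|---|
| Scraper | (0.602, 0.191) | yaw about 0.10, grip top z about 0.116 (text: 0.115) |
| Case | about (0.618, -0.004) | yaw about 0.036, lid z 0.091 |
| Chips | x 0.577 to 0.667, y -0.059 to 0.018 | one scraper width covers them |

Next I move above the scraper.

```bash
cat > go.py <<'E'
import sys
from h import *
# go.py x y z yaw : remaining shift in tool axes and turn, tool pointing down
x,y,z,w=map(float,sys.argv[1:5]); s=sense(); M=R.from_euler('xyz',s['ee_rot'])
Rt=R.from_euler('xyz',[np.pi,0,w])
print('shift',M.inv().apply(np.array([x,y,z])-s['tool_pos']).round(4),'turn',(M.inv()*Rt).as_rotvec().round(4),'shift in target axes',Rt.inv().apply(np.array([x,y,z])-s['tool_pos']).round(4))
E
python3 -m crank '[0.6,0.049,-0.023,-0.0025,0,0,0, 0.6,0.049,-0.023,-0.0025,0,0,0, 0.6,0.049,-0.023,-0.0025,0,0,0, 0.6,0.049,-0.023,-0.0025,0,0,0, 0.6,0.049,-0.023,-0.0025,0,0,0, 0.6,0.049,-0.023,-0.0025,0,0,0, 0.6,0.049,-0.023,-0.0025,0,0,0, 0.6,0.049,-0.023,-0.0025,0,0,0, 0.6,0.02,-0.042,0,0,0,0, 0.6,0.02,-0.042,0,0,0,0, 0.6,0.02,-0.042,0,0,0,0, 0.6,0.02,-0.042,0,0,0,0, 0.6,0.02,-0.042,0,0,0,0, 0.6,0.02,-0.042,0,0,0,0, 0.6,0.02,-0.042,0,0,0,0, 0.6,0.02,-0.042,0,0,0,0, 0.6,0.02,-0.042,0,0,0,0, 0.6,0.02,-0.042,0,0,0,0, 0.6,0.02,-0.042,0,0,0,0]' 60
python3 go.py 0.602 0.191 0.20 0.1
```

```text
clock: 2.58
tool_pos: [0.5933, 0.1518, 0.2512]
ee_rot: [3.141, 0.0, 0.255]
wrist_force: [0.5, -0.0, 0.4]
width: 0.0514
gripper_force: 0.0
shift [ 0.0183 -0.0358  0.0512] turn [0.0002 0.0002 0.1547] shift in target axes [ 0.0125 -0.0382  0.0512]
```

```bash
python3 -m crank '[0.6,0,0,0.01,0,0,0.0775, 0.6,0,0,0.01,0,0,0.0775, 0.6,0.0125,-0.038,0.03,0,0,0, 0.6,0,0,0,0,0,0]'
python3 - <<'E'
from m import *
c=cap('wrist'); save(c,'w1.png'); X=cloud(c); hsv=cv2.cvtColor(c['image'],cv2.COLOR_RGB2HSV).astype(int)
m=(hsv[...,1]>90)&(hsv[...,0]>5)&(hsv[...,0]<20)&(c['depth']>0)&(X[...,2]>.105)&(X[...,2]<.13)
for a,ce,k in blobs(m,200):
    P=X[k]; r=cv2.minAreaRect(P[:,:2].astype(np.float32)); print(a,ce,np.median(P[:,2]),r)
E
python3 go.py 0.602 0.191 0.081 0.1
```

```text
clock: 3.08
tool_pos: [0.5999, 0.1935, 0.1986]
ee_rot: [-3.14, 0.005, 0.105]
wrist_force: [-0.3, -0.5, -0.0]
width: 0.051
gripper_force: 0.0
3499 [325.03915404 192.85738783] 0.11505271563258188 ((0.6018689870834351, 0.1907050609588623), (0.08845295757055283, 0.02282949723303318), 5.645024299621582)
shift [0.0016 0.0002 0.1188] turn [-0.0001  0.003   0.0029] shift in target axes [0.0013 0.0002 0.1188]
```

View pics/w1.png

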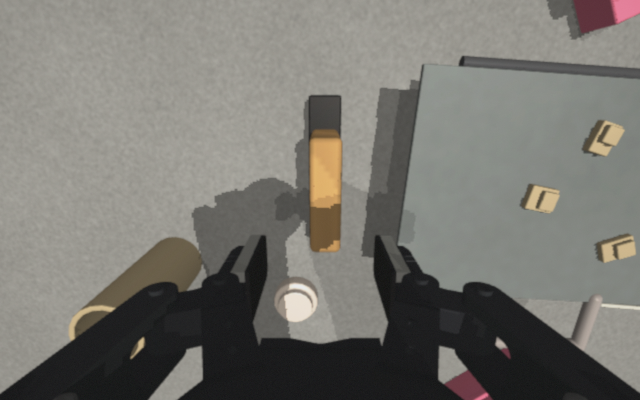

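Wrist view: the scraper grip is centred between the fingers at (325,193), at (0.602, 0.191), top z 0.115. The plug at (296,300) is well below the fingers. I descend and grip.

```bash
python3 -m crank '[0.6,0.0016,0,0.042,0,0,0, 0.6,0,0,0.043,0,0,0, 0.6,0,0,0.042,0,0,0, 0.6,0,0,0,0,0,0, 0.2,0,0,0,0,0,0, 0.1,0,0,0,0,0,0, 0.1,0,0,0,0,0,0, 0.1,0,0,0,0,0,0, 0.1,0,0,0,0,0,0]' 80
python3 -m crank '[0.1,0,0,-0.03,0,0,0, 0.1,0,0,-0.04,0,0,0, 0.1,0,0,-0.04,0,0,0, 0.1,0,0,-0.03,0,0,0, 0.1,0,0,0,0,0,0]'
python3 go.py 0.62 0.075 0.20 0.036
```

```text
clock: 4.25
tool_pos: [0.6054, 0.1899, 0.0768]
ee_rot: [-3.141, -0.004, 0.1]
wrist_force: [0.6, -0.5, 7.4]
width: 0.023
gripper_force: 79.5
clock: 4.88
tool_pos: [0.6051, 0.19, 0.2173]
ee_rot: [-3.14, -0.006, 0.1]
wrist_force: [0.8, 0.3, -2.9]
width: 0.0232
gripper_force: 79.0
shift [0.0033 0.116  0.0171] turn [-0.0015 -0.0057  0.0637] shift in target axes [0.0108 0.1155 0.0173]
```

```bash
python3 -m crank '[0.1,0.003,0.03,0,0,0,0.032, 0.1,0.004,0.03,0,0,0,0.032, 0.1,0.004,0.03,0,0,0,0, 0.1,0,0.025,0,0,0,0, 0.1,0,0,0,0,0,0]'
python3 - <<'E'
from m import *
c=cap('scene'); save(c,'s2.png'); X=cloud(c); im=c['image'].astype(int)
m=(im.max(-1)<45)&(X[...,2]>.1)&(X[...,2]<.22)&(X[...,0]>.5)&(X[...,0]<.75)&(X[...,1]>.0)&(X[...,1]<.16)&(c['depth']>0)
for a,ce,k in blobs(m,60):
    P=X[k]; print(a,ce,P.min(0).round(4),P.max(0).round(4),np.percentile(P[:,2],[2,10,50,90,98]).round(4)); 
    top=P[P[:,2]>np.percentile(P[:,2],98)-.008]; print(cv2.minAreaRect(top[:,:2].astype(np.float32)))
E
python3 go.py 0.62 0.075 0.20 0.036
```

```text
clock: 5.5
tool_pos: [0.6205, 0.0719, 0.2127]
ee_rot: [3.139, 0.003, 0.031]
wrist_force: [-0.1, 0.2, -3.1]
width: 0.023
gripper_force: 79.0
873 [316.98854525 213.9862543 ] [0.5421 0.0596 0.1337] [0.6921 0.09   0.1808] [0.138  0.1431 0.1651 0.1764 0.1779]
((0.617514431476593, 0.07303538918495178), (0.14910517632961273, 0.029134349897503853), 1.62566077709198)
shift [-0.0005 -0.0005  0.0129] turn [ 0.0003  0.0026 -0.0023] shift in target axes [-0.0005 -0.0005  0.0129]
```

View pics/s2.png

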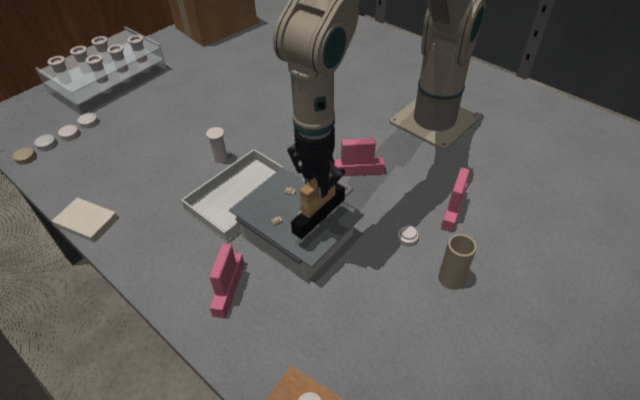

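Scene view: the scraper is held level above the lid's near end at (317,214), clear of the chips. The foot top is at z 0.177, so its underside is at about 0.137, or 0.076 below the TCP. I lower it towards the lid.

```bash
python3 -m crank '[0.1,0,0,0.015,0,0,0, 0.1,0,0,0.015,0,0,0, 0.1,0,0,0.01,0,0,0, 0.1,0,0,0,0,0,0, 0.1,0,0,0,0,0,0]'
```

```text
clock: 6.18
tool_pos: [0.6218, 0.0757, 0.1745]
ee_rot: [-3.142, -0.001, 0.036]
wrist_force: [0.6, -0.3, -1.9]
width: 0.0235
gripper_force: 79.0
```

```bash
python3 -m crank '[0.1,0,0,0.002,0,0,0, 0.1,0,0,0.002,0,0,0, 0.1,0,0,0,0,0,0, 0.1,0,0,0,0,0,0]'; python3 -c "
from h import *
c=cap('scene');X=cloud(c);im=c['image'].astype(int)
m=(im.max(-1)<45)&(X[...,2]>.08)&(X[...,2]<.16)&(X[...,0]>.5)&(X[...,0]<.75)&(X[...,1]>.05)&(X[...,1]<.1)&(c['depth']>0)
print(np.percentile(X[m][:,2],[2,50,85,90,95,98]).round(4)); print(sense()['tool_pos'],sense()['wrist_force'])"
```

```text
clock: 6.68
tool_pos: [0.6216, 0.0756, 0.1704]
ee_rot: [-3.142, -0.0, 0.036]
wrist_force: [-0.2, 0.3, -2.7]
width: 0.0234
gripper_force: 79.0
[0.0901 0.1211 0.1334 0.1341 0.135  0.1357]
[0.62157317 0.0755256  0.17042263] [-0.02430125  1.20397237 -3.19562912]
```

```bash
python3 -m crank '[0.1,0,0.005,0.001,0,0,0, 0.1,0,0.012,0,0,0,0, 0.1,0,0.012,0,0,0,0, 0.1,0,0.012,0,0,0,0, 0.1,0,0.012,0,0,0,0, 0.1,0,0.012,0,0,0,0, 0.1,0,0.012,0,0,0,0, 0.1,0,0.012,0,0,0,0, 0.1,0,0.012,0,0,0,0, 0.1,0,0.012,0,0,0,0, 0.1,0,0.012,0,0,0,0]'
python3 - <<'E'
from h import *
c=cap('scene'); cv2.imwrite('pics/s3.png',cv2.resize(c['image'][120:280,160:420],(780,480))[...,::-1])
E
```

```text
clock: 8.1
tool_pos: [0.626, -0.0501, 0.1693]
ee_rot: [-3.142, 0.0, 0.036]
wrist_force: [-0.2, 0.3, -2.2]
width: 0.0229
gripper_force: 79.1
```

View pics/s3.png

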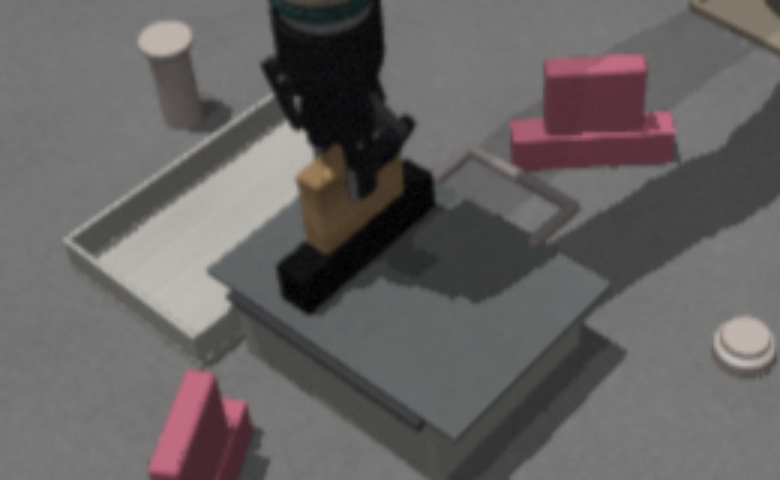

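Scene crop: the foot at (355,235) sweeps flat along the lid, with no chip left behind it on the lid. I continue past the edge.

```bash
python3 -m crank '[0.1,0,0.011,0,0,0,0, 0.1,0,0.011,0,0,0,0, 0.1,0,0.011,0,0,0,0, 0.1,0,0.011,0,0,0,0, 0.1,0,0.011,0,0,0,0, 0.1,0,0.011,0,0,0,0, 0.1,0,0.011,0,0,0,0, 0.1,0,0.011,0,0,0,0, 0.1,0,0.011,0,0,0,0, 0.1,0,0.006,0,0,0,0, 0.1,0,0,0,0,0,0, 0.1,0,0,-0.02,0,0,0, 0.1,0,-0.01,-0.03,0,0,0, 0.1,0,-0.05,0,0,0,0, 0.1,0,-0.05,0,0,0,0, 0.1,0,-0.05,0,0,0,0]'
python3 - <<'E'
from m import *
for n in('top','scene'):
    c=cap(n); X=cloud(c); hsv=cv2.cvtColor(c['image'],cv2.COLOR_RGB2HSV).astype(int)
    m=(X[...,0]>.4)&(X[...,0]<.8)&(X[...,1]>-.33)&(X[...,1]<.15)&(hsv[...,1]>25)&(hsv[...,2]>90)&(X[...,2]<.13)&(c['depth']>0)&(hsv[...,0]<30)
    for a,ce,k in blobs(m,6): print(n,a,ce.round(1),X[k].mean(0).round(4))
    if n=='top': cv2.imwrite('pics/t4.png',cv2.resize(c['image'][110:240,230:440],(780,483))[...,::-1])
E
python3 go.py 0.602 0.195 0.22 0.1
```

```text
clock: 10.15
tool_pos: [0.6238, 0.008, 0.2195]
ee_rot: [-3.141, -0.0, 0.037]
wrist_force: [0.1, -0.2, -2.7]
width: 0.0232
gripper_force: 79.1
top 7 [340. 141.] [ 0.7092 -0.0667  0.0911]
top 35 [376.9 163.9] [ 0.6526 -0.1805  0.0158]
top 39 [372.  174.3] [ 0.621  -0.1643  0.0161]
top 46 [373.4 189.4] [ 0.5751 -0.1667  0.0157]
shift [-0.013  -0.1795  0.0007] turn [-0.0073 -0.0001 -0.0525] shift in target axes [-0.0035 -0.1799 -0.0006]
```

View pics/t4.png

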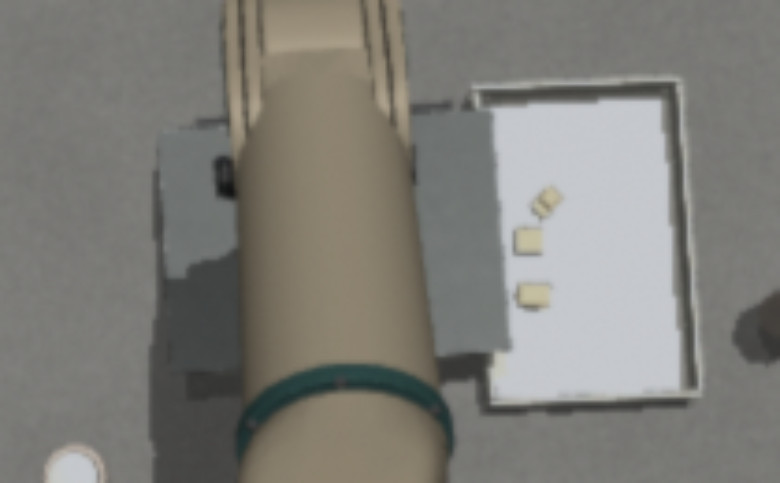

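Top crop: all three chips lie in the tray at (547,201), (529,240) and (534,295), at z about 0.016. I return the scraper to its spot.

```bash
python3 -m crank '[0.1,-0.003,-0.04,0,0,0,0, 0.1,-0.003,-0.05,0,0,0,0, 0.1,-0.003,-0.05,0,0,0,0, 0.1,-0.003,-0.048,0,0,0,0, 0.1,0,0,0,0,0,0, 0.1,0,0,0.04,0,0,0, 0.1,0,0,0.04,0,0,0, 0.1,0,0,0.035,0,0,0, 0.1,0,0,0.015,0,0,0, 0.1,0,0,0,0,0,0, 0.1,0,0,0,0,0,0]'
```

```text
clock: 11.62
tool_pos: [0.6065, 0.1933, 0.0909]
ee_rot: [-3.141, -0.003, 0.036]
wrist_force: [-0.2, 0.6, -1.4]
width: 0.0235
gripper_force: 79.7
```

```bash
python3 -m crank '[0.1,0,0,0.005,0,0,0, 0.1,0,0,0.004,0,0,0, 0.1,0,0,0.002,0,0,0, 0.1,0,0,0.002,0,0,0, 0.1,0,0,0,0,0,0, 0.1,0,0,0,0,0,0]'
```

```text
clock: 12.38
tool_pos: [0.6051, 0.1931, 0.077]
ee_rot: [-3.142, 0.0, 0.036]
wrist_force: [-3.1, -0.7, 5.7]
width: 0.0231
gripper_force: 80.5
```

It is in contact with the bench, so I release and rise.

```bash
python3 -m crank '[0.3,0,0,0,0,0,0, 0.45,0,0,0,0,0,0, 0.6,0,0,0,0,0,0, 0.6,0,0,0,0,0,0, 0.6,0,0,0,0,0,0, 0.6,0,0,-0.03,0,0,0, 0.6,0,0,-0.04,0,0,0, 0.6,0,0,-0.05,0,0,0, 0.6,0,0,-0.05,0,0,0, 0.6,0,0,0,0,0,0]'
python3 - <<'E'
from m import *
for n in('scene','wrist'):
    c=cap(n); X=cloud(c); hsv=cv2.cvtColor(c['image'],cv2.COLOR_RGB2HSV).astype(int)
    m=(hsv[...,1]>90)&(hsv[...,0]>5)&(hsv[...,0]<20)&(c['depth']>0)&(X[...,2]>.105)&(X[...,2]<.13)&(abs(X[...,0]-.6)<.15)&(abs(X[...,1]-.19)<.08)
    for a,ce,k in blobs(m,100): print(n,ce,X[k][:,2].min().round(4),np.median(X[k][:,2]).round(4),cv2.minAreaRect(X[k][:,:2].astype(np.float32)))
E
python3 go.py 0.476 -0.009 0.20 1.607
```

```text
clock: 13.62
tool_pos: [0.6081, 0.1939, 0.2512]
ee_rot: [-3.139, -0.009, 0.036]
wrist_force: [0.1, -0.4, -0.1]
width: 0.0513
gripper_force: 0.0
scene [364.48021108 248.37203166] 0.1052 0.1143 ((0.6031049489974976, 0.19352853298187256), (0.08652187138795853, 0.02293185144662857), 2.081813335418701)
wrist [320.1990894  185.88410596] 0.105 0.1151 ((0.6021769642829895, 0.19393914937973022), (0.08741467446088791, 0.023161884397268295), 2.3141872882843018)
shift [-0.1363  0.1973  0.0464] turn [ 2.0000e-04 -5.0000e-04 -1.5711e+00] shift in target axes [-0.1972 -0.1364  0.0465]
```

The scraper stands at (0.602, 0.194), top at 0.115 in both views. Next I move over the bar and turn.

```bash
python3 -m crank '[0.45,-0.027,0.04,0,0,0,0, 0.45,-0.027,0.04,0,0,0,0, 0.45,-0.027,0.04,0,0,0,0, 0.45,-0.027,0.04,0,0,0,0, 0.45,-0.028,0.037,0,0,0,0, 0.45,0,0,0,0,0,-0.157, 0.45,0,0,0,0,0,-0.157, 0.45,0,0,0,0,0,-0.157, 0.45,0,0,0,0,0,-0.157, 0.45,0,0,0,0,0,-0.157, 0.45,0,0,0,0,0,-0.157, 0.45,0,0,0,0,0,-0.157, 0.45,0,0,0,0,0,-0.157, 0.45,0,0,0,0,0,-0.157, 0.45,0,0,0,0,0,-0.157, 0.45,0,0,0,0,0,0]'
python3 - <<'E'
from m import *
c=cap('wrist'); save(c,'w5.png'); X=cloud(c)
np.savez('w5.npz',X=X,im=c['image'])
m=(c['depth']>0)&(abs(X[...,2]-.091)<.02)&(X[...,0]>.4)&(X[...,0]<.52)&(abs(X[...,1])<.1)
print(m.sum())
for a,ce,k in blobs(m,100):
    P=X[k]; print(a,ce,np.percentile(P[:,2],[50,95]).round(4),cv2.minAreaRect(P[:,:2].astype(np.float32)))
t=cap('top');X=cloud(t)
m=(t['depth']>0)&(abs(X[...,2]-.093)<.008)&(X[...,0]>.6)&(X[...,0]<.8)&(abs(X[...,1])<.14)
print('hinge edge',[(y,X[...,0][m&(abs(X[...,1]-y)<.01)].max().round(4)) for y in(-.1,-.06,.06,.1)])
E
python3 go.py 0.476 -0.009 0.20 1.607
```

```text
clock: 15.72
tool_pos: [0.4753, -0.0088, 0.2449]
ee_rot: [-3.138, -0.001, 1.604]
wrist_force: [0.0, 0.6, -1.0]
width: 0.0385
gripper_force: 0.0
2925
2925 [333.16102564 164.23897436] [0.0943 0.0961] ((0.49232855439186096, 0.015303172171115875), (0.055403999984264374, 0.1689997762441635), 0.041179101914167404)
hinge edge [(-0.1, np.float64(0.7185)), (-0.06, np.float64(0.7188)), (0.06, np.float64(0.7141)), (0.1, np.float64(0.7117))]
shift [-0.0002  0.0003  0.0454] turn [-0.002  -0.0003 -0.0041] shift in target axes [-0.0002  0.0002  0.0454]
```

View pics/w5.png

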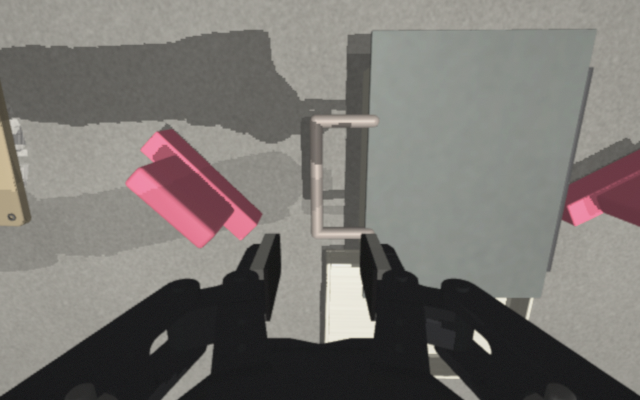

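Wrist view: the bar handle runs from (317,120) to (317,232), lid to its right. The pink block at (195,190) is beside it. I locate the bar from both views.

Run:
```python
from m import *
z=np.load('w5.npz');X=z['X'];w=cap('wrist')
for v in(140,160,180,200,220):
    k=(X[v,300:345,2]>.08)&(X[v,300:345,2]<.105); u=300+np.where(k)[0]; u=u[u<335]
    if len(u): print(v,u.min(),u.max(),X[v,u,2].max().round(4),onz(w,u.mean(),v,.089).round(4))
print('ends',onz(w,317,120,.089),onz(w,317,232,.089))
s=cap('scene');Y=cloud(s)
k=(s['depth']>0)&(abs(Y[...,2]-.093)<.012)&(Y[...,0]>.45)&(Y[...,0]<.492)&(abs(Y[...,1])<.08)
if k.sum(): P=Y[k];print('scene',k.sum(),np.median(P,0),P[:,2].max(),[(y,P[abs(P[:,1]-y)<.008][:,0].mean().round(4)) for y in(-.05,-.03,.01,.03) if (abs(P[:,1]-y)<.008).any()])
```

```text
140 310 322 0.0962 [0.4712 0.0275 0.089 ]
160 311 322 0.0962 [0.4722 0.0087 0.089 ]
180 311 322 0.0957 [ 0.4728 -0.0108  0.089 ]
200 311 322 0.0973 [ 0.4734 -0.031   0.089 ]
220 311 322 0.0949 [ 0.474  -0.0519  0.089 ]
ends [0.47163988 0.04575802 0.089     ] [ 0.47483618 -0.0648096   0.089     ]
scene 239 [ 0.47529487 -0.00606296  0.09346819] 0.0991175457468364 [(-0.05, np.float64(0.4752)), (-0.03, np.float64(0.4746)), (0.01, np.float64(0.473)), (0.03, np.float64(0.4726))]
```

```bash
python3 -m crank '[0.45,0,-0.0023,0.045,0,0,0, 0.45,0,0,0.045,0,0,0, 0.45,0,0,0.045,0,0,0, 0.45,0,0,0.03,0,0,0, 0.45,0,0,0.01,0,0,0, 0.45,0,0,0,0,0,0, 0.2,0,0,0,0,0,0, 0.05,0,0,0,0,0,0, 0.05,0,0,0,0,0,0, 0.05,0,0,0,0,0,0, 0.05,0,0,0,0,0,0]' 50
```

```text
clock: 17.3
tool_pos: [0.4711, -0.009, 0.0723]
ee_rot: [-3.137, 0.001, 1.606]
wrist_force: [-6.9, 0.2, 5.9]
width: 0.01
gripper_force: 48.7
```

```bash
python3 -c "
import numpy as np
p=.0168+np.arange(17)*.06
print(np.c_[-np.diff(.238*np.cos(p)),-np.diff(.238*np.sin(p))].round(4).tolist())"
```

```text
[[0.0007, -0.0143], [0.0015, -0.0142], [0.0024, -0.0141], [0.0032, -0.0139], [0.004, -0.0137], [0.0049, -0.0134], [0.0056, -0.0131], [0.0064, -0.0128], [0.0072, -0.0123], [0.0079, -0.0119], [0.0086, -0.0114], [0.0093, -0.0109], [0.0099, -0.0103], [0.0105, -0.0097], [0.0111, -0.009], [0.0116, -0.0083]]
```

```bash
python3 -m crank '[0.05,0,0.0007,-0.0143,0,0,0, 0.05,0,0.0015,-0.0142,0,0,0, 0.05,0,0.0024,-0.0141,0,0,0, 0.05,0,0.0032,-0.0139,0,0,0, 0.05,0,0.004,-0.0137,0,0,0, 0.05,0,0,0,0,0,0]'; python3 -c "
from h import *
c=cap('wrist'); save(c,'w6.png')"
```

```text
clock: 18.05
tool_pos: [0.4826, -0.0086, 0.1429]
ee_rot: [-3.136, 0.001, 1.605]
wrist_force: [-9.3, 1.2, 1.0]
width: 0.0098
gripper_force: 48.8
```

View pics/w6.png

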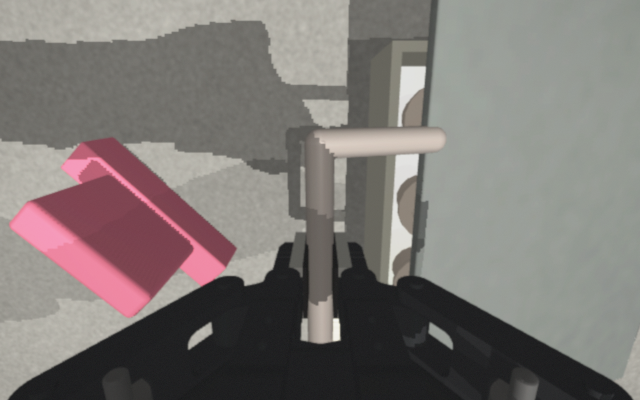

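Wrist view: the bar at (318,220) is between the pads, the lid edge at (428,200) is raised, and the vessels inside show at (410,200). I continue the arc.

```bash
python3 -m crank '[0.05,0,0.0049,-0.0134,0,0,0, 0.05,0,0.0056,-0.0131,0,0,0, 0.05,0,0.0064,-0.0128,0,0,0, 0.05,0,0.0072,-0.0123,0,0,0, 0.05,0,0.0079,-0.0119,0,0,0, 0.05,0,0.0086,-0.0114,0,0,0, 0.05,0,0.0093,-0.0109,0,0,0, 0.05,0,0.0099,-0.0103,0,0,0, 0.05,0,0.0105,-0.0097,0,0,0, 0.05,0,0.0111,-0.009,0,0,0, 0.05,0,0.0116,-0.0083,0,0,0, 0.05,0,0,0,0,0,0, 0.05,0,0,0,0,0,0, 0.05,0,0,0,0,0,0]'
python3 - <<'E'
from h import *
for n in('top','scene'):
    c=cap(n); X=cloud(c); im=c['image'].astype(int)
    m=(c['depth']>0)&(X[...,2]>.11)&(X[...,2]<.235)&(X[...,0]>.59)&(X[...,0]<.72)&(X[...,1]>-.14)&(X[...,1]<.12)&(im.max(-1)-im.min(-1)<25)
    P=X[m]
    for _ in range(6):
        ce=np.median(P,0) if _==0 else P.mean(0); u,s,v=np.linalg.svd(P-ce,full_matrices=False); nn=v[2]*np.sign(v[2][2]); d=abs((P-ce)@nn); P=P[d<max(.004,np.percentile(d,80))]
    print(n,len(P),nn.round(3),'deg',np.degrees(np.arccos(nn[2])).round(2),'res',d.mean().round(4))
c=cap('scene'); cv2.imwrite('pics/s7.png',cv2.resize(c['image'][60:320,140:440],(600,520))[...,::-1])
E
```

```text
clock: 19.85
tool_pos: [0.5743, -0.005, 0.2686]
ee_rot: [-3.135, 0.001, 1.606]
wrist_force: [-17.0, 0.1, 21.4]
width: 0.01
gripper_force: 50.9
top 875 [0.814 0.032 0.58 ] deg 54.56 res 0.0008
scene 6379 [0.813 0.032 0.581] deg 54.47 res 0.0012
```

View pics/s7.png

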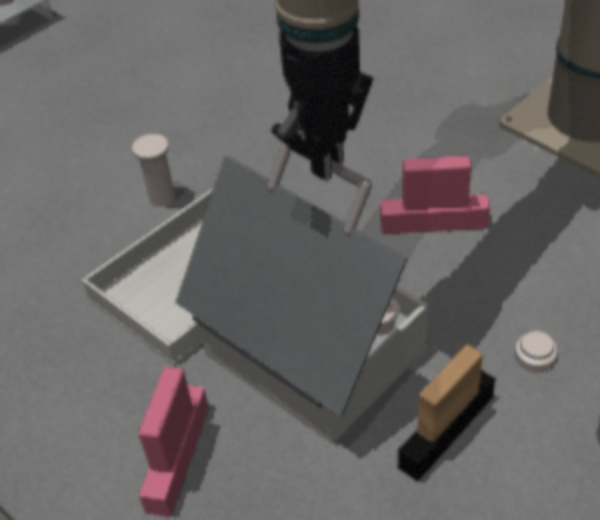

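Scene crop: the lid at (290,280) is held open by the bar, the scraper at (450,410) stands free, and the liner and plug are in place. Two views give 54.5°. I settle briefly, re-measure and hand in.

```bash
python3 -m crank '[0.05,0,0,0,0,0,0, 0.05,0,0,0,0,0,0, 0.05,0,0,0,0,0,0, 0.05,0,0,0,0,0,0, 0.05,0,0,0,0,0,0, 0.05,0,0,0,0,0,0, 0.05,0,0,0,0,0,0, 0.05,0,0,0,0,0,0]'
python3 - <<'E'
from h import *
c=cap('scene'); X=cloud(c); im=c['image'].astype(int)
m=(c['depth']>0)&(X[...,2]>.11)&(X[...,2]<.235)&(X[...,0]>.59)&(X[...,0]<.72)&(X[...,1]>-.14)&(X[...,1]<.12)&(im.max(-1)-im.min(-1)<25)
P=X[m]
for _ in range(6):
    ce=P.mean(0); v=np.linalg.svd(P-ce,full_matrices=False)[2]; d=abs((P-ce)@v[2]); P=P[d<max(.004,np.percentile(d,80))]
a=np.degrees(np.arccos(abs(v[2][2]))); print(a)
if 53<a<57: print(env.sign_off())
E
```

```text
clock: 21.0
tool_pos: [0.5743, -0.0051, 0.2686]
ee_rot: [-3.135, 0.001, 1.606]
wrist_force: [-17.6, -0.9, 21.4]
width: 0.01
gripper_force: 50.9
54.41744685884862
the job is handed in; nothing more can be done
None
```

I handed the job in at about 21 s: the three chips were swept into the tray with the scraper, the scraper stands upright and released on the bench, and the arm holds the lid open at about 54.4°; sign-off gave no verdict.

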